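# Lock the label-roll shaft with its pin

## Robot

A 7-joint arm with a two-finger parallel gripper is mounted at the origin on the work surface; the furniture and walls round the work are solid. World frame = base frame: x ahead of the robot, y to its left, z up, the work surface at z = 0. Lengths are in m, angles in rad, forces in N, time in s.
With the tool pointing down it reaches from about 0.35 to 0.9 m from the base axis. Payload 7.2 kg.
Tool frame: the origin (TCP) lies at the very end of the fingers, on their centre line; the grasp point (between the pads) lies 19 mm behind it (env.grip_depth is the distance from the TCP to the grasp point, in m); z points along the fingers, y is the line along which they close (so a half turn about z gives the same grasp; the last joint's range is limited). The gripper opens to 85 mm and grips with 20 to 120 N. Pads are 22 mm wide; open, the fingers measure 114 mm over their backs; the gripper's body (76 mm by 85 mm) begins 54 mm behind the grasp point. The pads swing forward as they close: fully open they stand 13 mm farther back than shut.
Start: joints at [1.239, 0.411, -0.013, 1.596, 0.006, 1.134, -0.082], TCP at [0.163, -0.603, 0.231] pointing down, gripper open.
Joint ranges: [-2.95, 2.95], [-0.29, 1.99], [-1.47, 1.44], [0.14, 2.54], [-1.03, 4.17], [0.13, 1.85], [-2.86, 2.86]. Speed limits (rad/s): [2.39, 2.39, 3.01, 3.01, 3.14, 3.14, 3.14].

## Interface

Orientations are given as a unit quaternion [w, x, y, z].
In Python, from station import env gives the robot as it stands. The module is installed in compiled form; this text tells all that it offers.
- The arm moves only by the shell command python3 -m crank 'ROWS'. ROWS is JSON, a list that holds one entry, the list of rows, each a list of 7 numbers: the finger opening in cm, from 0 to 8.54, then the shift along the tool's x, y, z in cm, then the turn, a rotation vector about the tool's x, y, z in degrees. A call has 1 to 5 rows; each row is the pose to reach, as a shift and turn from the pose commanded when the call began, along the tool's axes at that moment; what a row does not reach only later rows make up. A row lasts 1/10 s, in which the tool goes at most 50 mm and 8.59 degrees, less where a joint would pass 70% of its speed; a pose out of reach is approached as far as the arm can. A call with a gripper value outside its range is refused whole. The fingers move at their own pace and stop on an object; the grip force is fixed at half the most. Time passes only in rows, so rows that repeat a pose let the fingers close. It gives the time, the measured TCP pose, the force, the opening and the grip force at its end, in the units of the state.
- env.observe(): the state, without advancing time (a new reading comes with each control period).
- env.read_camera(name): name is "side" or "top"; returns a dict with "image" (384x512x3 uint8, red, green, blue), "vfov" (degrees; the focal length in pixels is half the picture's height over the tangent of half this angle, whatever the lens; pixels are square), "cx", "cy" (the principal point, pixels), "rvec" (rotation vector, rad) and "tvec" (3), from world to camera coordinates, as OpenCV has them. Camera axes: x right, y down, z forward; pixel columns grow to the right and rows downward; lengths in m; the calibration is good to about 2 mm. A picture is of the moment at which its call begins. There is no depth.
- env.hand_in(): hands the job in; it is judged then, once.
The state is a dict: "time": time; "qpos": joint angles; "joint_velocities": joint speeds; "effort": joint torques, N m; "eef_pos": TCP position; "tcp_rot": TCP orientation; "force": force on the tool from outside, world axes, zero at the start; "wrist_torque": the same for the moment, N m; "finger_gap": opening from 0.0 (shut) to 1.0 (fully open); "grip_force": force on a finger pad.
Only numpy, scipy, OpenCV 4.12 (cv2) and the standard library are available. Lean on these libraries where they do the work, as an engineer would, in place of code of your own. Each camera call takes 0.05 s, during which the arm holds its last target. There are 200 camera calls.

## Task

Lock the label roll's shaft so that it cannot unwind: swing the lever of the roll stand up to its stop, so that the hidden cross-hole in the shaft lines up under the funnel, then put the pin with the round head down through the funnel until it is fully home, and let go. Leave the T-handled pin in its rack.

Things in the scene. Friction and masses are not known exactly. Their poses are not given: they have to be found in the camera images.
- lever_knob (a point): Centre of the lever's black 32 mm ball knob; z points out along the lever. 70 mm from the shaft axis, 90 mm to the +y side of guide_mouth. The lever leans 30-52 deg to the stand's -x side (2 N moves it, it stays where left); pinch the ball across y and swing it up. Upright it meets a stop peg on its +x side: there the shaft's cross-hole stands vertical, as it must within 10 deg.
- guide_mouth (a point): Centre of the funnel's open top on the fixed roll stand (paper roll on one shaft end, lever on the other), 107 mm above the table. z up, y along the shaft to the lever; shaft axis 52 mm below. Funnel 31 mm across outside, 25 inside, narrowing over 20 mm to a 16 mm hole in the bridge (56 x 70 mm). The shaft's cross-hole is 20 mm square. The pin's head rests on the rim when home.
- pin_head (a point): Centre of the locking pin's head: plain round steel cylinder 32 mm across, 44 mm tall, above a 12 mm shank 78 mm long with pointed nose; z up along the pin. Stands loose in either of two 44 mm deep holes 90 mm apart in a fixed grey rack 50 mm high, 34 mm of shank in sight. 0.1-0.2 kg. When home, this point is 22 mm above guide_mouth.
- tpin_head (a point): Centre of the cross-bar (60 x 14 x 16 mm along x) of the other steel pin, the T-handled one, in the other hole of the rack; 110 mm above the tip of its 12 mm shank. Not for this job: leave it in its hole.
Things that resemble listed ones, but are neither listed nor needed, are in the scene too. Leave any yellow look-alike of the part that bears pin_head alone.

How it is judged:
At the end, for the whole second after the job is handed in: The round-headed pin is down through funnel and shaft: its head centre less than 30 mm above the funnel mouth (22 mm when home), within 12 mm of its axis, pin upright within 11 degrees, lever within 17 degrees of upright; the T-handled pin is still in its hole (head within 40 mm of where it was) (z of pin_head in the frame of guide_mouth below 0.03 m and horizontal distance between pin_head and guide_mouth below 0.012 m and angle between pin_head's own z axis and vertical below 0.2 rad and angle between lever_knob's own z axis and vertical below 0.3 rad and distance of tpin_head from where it was at the start of the episode below 0.04 m); the robot touches nothing.
It fails at once if the T-handled pin is pulled out of its rack (distance of tpin_head from where it was at the start of the episode above 0.04 m).
It also fails if it takes over 50 s, if anything falls off the work surface, if the arm or the gripper's body presses on something with over 40 N, if the wrist force passes 120 N, or if a joint passes its speed limit or range.

## Working session

There is one attempt and no reset: what is moved stays moved. The work goes in short steps, Python scripts to look and compute and a shell command to move; the robot and the scene stay as the last step left them, time stands still between calls to the robot, and variables do not carry over. Pictures are saved under pics/ and viewed, at most 10 in all, crops included, and the job is handed in when it is done.

```bash
mkdir -p pics
python3 - <<'E'
from station import env
import cv2,pickle
for n in("side","top"):
    c=env.read_camera(n); cv2.imwrite(f"pics/{n}0.png",c["image"][:,:,::-1]); pickle.dump(c,open(n+"0.pkl","wb"))
    print(n,{k:c[k] for k in c if k!="image"})
s=env.observe(); print(s)
E
```

```text
side {'vfov': 57.78297882373051, 'cx': 258.6662977545846, 'cy': 194.95531772458736, 'rvec': array([ 2.28616613, -0.16968999,  0.08093446]), 'tvec': array([-0.51912984,  0.05443721,  0.93883465])}
top {'vfov': 46.108703682464835, 'cx': 254.51671553839668, 'cy': 196.96366134737218, 'rvec': array([ 2.16254841, -2.13591541,  0.15092194]), 'tvec': array([-0.0791603 ,  0.51107311,  0.89916054])}
{'time': 0.1, 'qpos': array([ 1.23883091,  0.41183547, -0.01271945,  1.59696109,  0.0056043 ,
        1.13430259, -0.08223981]), 'joint_velocities': array([ 0.00029997, -0.00182197,  0.00022389, -0.00308822,  0.00061457,
        0.00020249,  0.00122797]), 'effort': array([ 1.56029291e-03, -6.01827765e+01,  6.83502629e-01, -3.00088871e+01,
        1.38716132e-02,  6.39640057e-03,  2.61745714e-05]), 'eef_pos': array([ 0.1627976 , -0.6029604 ,  0.23052713]), 'tcp_rot': array([-7.20282911e-04,  9.91316263e-01,  1.31497249e-01, -1.48423254e-04]), 'force': array([-0.56597602,  0.48377113,  0.0694632 ]), 'wrist_torque': array([-0.03516099, -0.03615305, -0.00700083]), 'grip_force': 0.0, 'finger_gap': 0.9978449659638968}
```

View pics/side0.png

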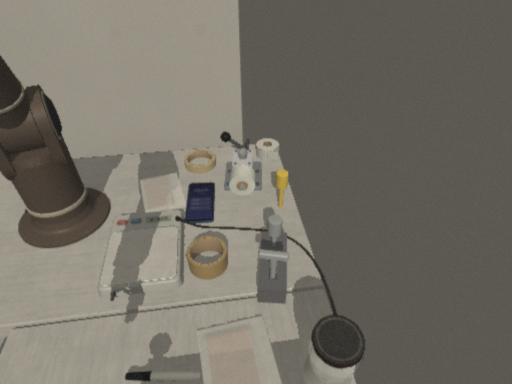

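View pics/top0.png

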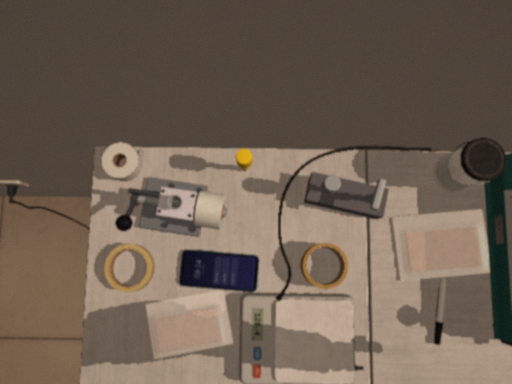

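Side view: stand near (243,165) with black knob at (226,137), pin head at (275,228), T-bar (273,255), and the yellow look-alike (282,180). Top view: knob (124,222), funnel (176,203), pin head (333,184), T-bar (380,193). I'll enlarge both.

```bash
cat > h.py <<'E'
import numpy as np,cv2,pickle
from scipy.spatial.transform import Rotation as R
def cam(c):
    f=c["image"].shape[0]/2/np.tan(np.radians(c["vfov"])/2)
    Rm=cv2.Rodrigues(c["rvec"])[0]; return f,Rm,-Rm.T@c["tvec"]
def ray(c,p):
    f,Rm,o=cam(c); d=Rm.T@np.array([(p[0]-c["cx"])/f,(p[1]-c["cy"])/f,1]); return o,d/np.linalg.norm(d)
def onz(c,p,z):
    o,d=ray(c,p); return o+d*(z-o[2])/d[2]
def tri(a,pa,b,pb):
    o1,d1=ray(a,pa);o2,d2=ray(b,pb)
    t=np.linalg.lstsq(np.c_[d1,-d2],o2-o1,rcond=None)[0]
    x,y=o1+d1*t[0],o2+d2*t[1]; return (x+y)/2,np.linalg.norm(x-y)
def proj(c,X):
    f,Rm,o=cam(c); v=Rm@(np.asarray(X)-o); return np.array([c["cx"]+f*v[0]/v[2],c["cy"]+f*v[1]/v[2]])
def ld(n): return pickle.load(open(n,"rb"))
E
python3 - <<'E'
from h import *
s,t=ld("side0.pkl"),ld("top0.pkl")
for n,c in(("s",s),("t",t)): print(n,cam(c)[2])
for nm,ps,pt in(("knob",(226,137),(124,222)),("pin",(275,228),(333,184)),("T",(273,255),(380,193))): print(nm,tri(s,ps,t,pt))
print("mouth",onz(t,(176,203),.107))
a=cv2.resize(s["image"][120:220,205:305],None,fx=4,fy=4,interpolation=2)
b=cv2.resize(s["image"][205:305,235:335],None,fx=4,fy=4,interpolation=2)
cv2.imwrite("pics/sc.png",np.hstack([a,b])[:,:,::-1])
a=cv2.resize(t["image"][165:245,100:240],None,fx=5,fy=5,interpolation=2)[:300*2]
cv2.imwrite("pics/tc1.png",a[:,:,::-1])
a=cv2.resize(t["image"][160:230,290:400],None,fx=5,fy=5,interpolation=2)
cv2.imwrite("pics/tc2.png",a[:,:,::-1])
E
```

```text
s [ 0.4116348  -0.73927274  0.66174187]
t [ 0.38186636 -0.07310878  0.96165739]
knob (array([0.45137893, 0.17753522, 0.09543197]), np.float64(0.0009939235351148702))
pin (array([ 0.52847167, -0.22393559,  0.10303564]), np.float64(0.0024673528750377557))
T (array([ 0.50873605, -0.30971886,  0.11885687]), np.float64(0.0042084324823907105))
mouth [0.48849782 0.07689256 0.107     ]
```

View pics/sc.png

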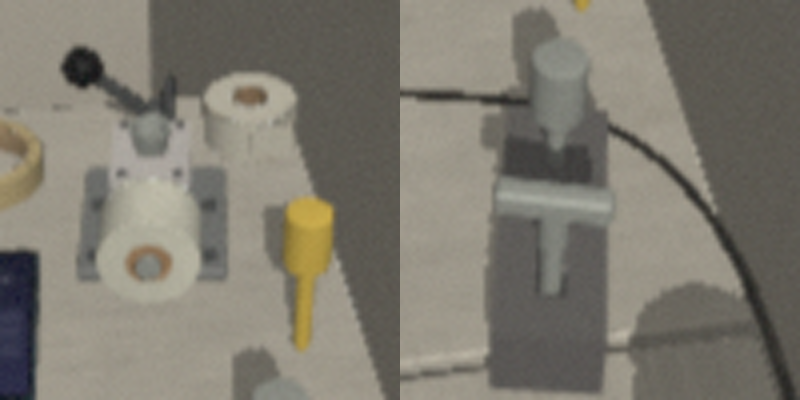

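View pics/tc1.png

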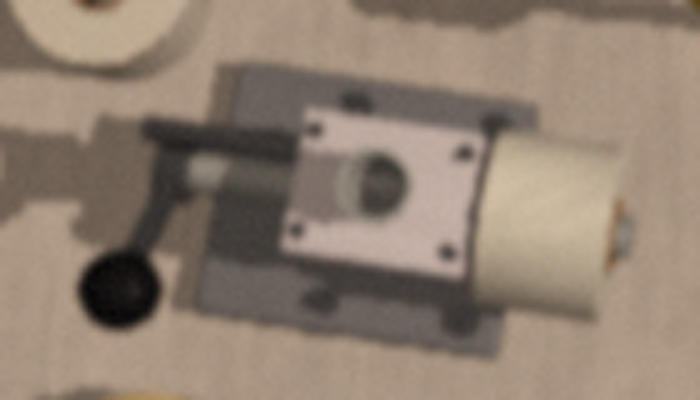

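View pics/tc2.png

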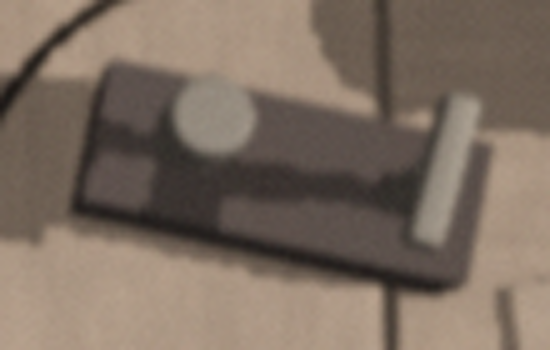

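The crops give refined pixels: knob and pin head centres, funnel rim at crop (374,184), bridge corners, and the stop bar running along y on the +x side of the lever.

Run:
```python
from h import *
s,t=ld("side0.pkl"),ld("top0.pkl")
T1=lambda x,y:(100+x/5-.4,165+y/5-.4); T2=lambda x,y:(290+x/5-.4,160+y/5-.4)
S1=lambda x,y:(205+x/4-.4,120+y/4-.4); S2=lambda x,y:(235+(x-400)/4-.4,205+y/4-.4)
print("knob",tri(s,S1(82,67),t,T1(120,288)))
print("rim z.107",onz(t,T1(374,184),.107), tri(s,S1(151,125),t,T1(374,184)))
cs=[onz(t,T1(*p),.087) for p in((305,108),(490,135),(465,278),(282,252))]
print("bridge",np.mean(cs,0),[np.linalg.norm(cs[i]-cs[i-1]) for i in range(4)])
e=cs[0]-cs[1]+cs[3]-cs[2]; print("stand y angle",np.degrees(np.arctan2(e[1],e[0])))
print("bar end",tri(s,S1(170,78),t,T1(152,130)))
print("pin top",onz(t,T2(213,115),.128),tri(s,S2(560,57),t,T2(213,115)))
print("T",onz(t,T2(447,170),.124),tri(s,S2(554,190),t,T2(447,170)))
print("yellow",onz(t,(244,158),.1))
```

```text
knob (array([0.44977683, 0.17747782, 0.09808214]), np.float64(0.0029765434496956886))
rim z.107 [0.49153875 0.08005997 0.107     ] (array([0.49084852, 0.08018241, 0.10626186]), np.float64(0.0015572172271779402))
bridge [0.49064823 0.07902905 0.087     ] [np.float64(0.05726498708314957), np.float64(0.07362158036749462), np.float64(0.0568972270312365), np.float64(0.07213114056474566)]
stand y angle 82.48020010996119
bar end (array([0.51463272, 0.1718445 , 0.08567634]), np.float64(0.00012670885840810204))
pin top [ 0.52806724 -0.21815589  0.128     ] (array([ 0.52749177, -0.21843243,  0.12607627]), np.float64(0.0017992783127004904))
T [ 0.50891402 -0.30650074  0.124     ] (array([ 0.50811364, -0.30653804,  0.12366264]), np.float64(0.0016843380021205963))
yellow [ 0.57954833 -0.05136569  0.1       ]
```

```bash
cat >> h.py <<'E'
def rows(*targets):
    "targets (x,y,z,tool-y angle deg or None): per target shift cm & turn deg in the tool frame, chained"
    from station import env
    st=env.observe(); p=st["eef_pos"]; q=st["tcp_rot"]; Rc=R.from_quat(np.r_[q[1:],q[0]])
    print("t",st["time"],p.round(4),"y-angle",np.degrees(np.arctan2(*Rc.as_matrix()[1::-1,1])).round(1),"F",st["force"].round(1))
    for x,y,z,a in targets:
        c,s_=np.cos(np.radians(a)),np.sin(np.radians(a))
        Rt=R.from_matrix(np.array([[-s_,c,0],[c,s_,0],[0,0,-1]]).T)  # columns x,y,z
        Rt=R.from_matrix(np.c_[np.cross([c,s_,0],[0,0,-1]),[c,s_,0],[0,0,-1]])
        print((Rc.inv().apply(np.array([x,y,z])-p)*100).round(2),np.degrees((Rc.inv()*Rt).as_rotvec()).round(1))
        p=np.array([x,y,z]);Rc=Rt
E
sed -i '/Rt=R.from_matrix(np.array/d' h.py
python3 -c "
from h import *
rows((.30,-.43,.25,-97.5),(.43,-.25,.25,-97.5),(.45,-.03,.25,-97.5),(.449,.176,.25,-97.5))"
```

```text
t 0.1 [ 0.1628 -0.603   0.2305] y-angle -74.9 F [-0.6  0.5  0.1]
[ 17.75 -13.12  -1.93] [-0.1  0.  22.6]
[ 10.54 -19.54   0.  ] [0. 0. 0.]
[ -0.89 -22.07   0.  ] [0. 0. 0.]
[ -2.79 -20.41   0.  ] [0. 0. 0.]
```

```bash
python3 -m crank '[[[6.5,17.75,-13.1,-1.9,0,0,22.6],[6.5,17.75,-13.1,-1.9,0,0,22.6],[6.5,17.75,-13.1,-1.9,0,0,22.6],[6.5,17.75,-13.1,-1.9,0,0,22.6],[6.5,17.75,-13.1,-1.9,0,0,22.6]]]'
python3 -m crank '[[[6.5,10.5,-19.5,0,0,0,0],[6.5,10.5,-19.5,0,0,0,0],[6.5,10.5,-19.5,0,0,0,0],[6.5,10.5,-19.5,0,0,0,0],[6.5,10.5,-19.5,0,0,0,0]]]'
python3 -m crank '[[[6.5,-0.9,-22,0,0,0,0],[6.5,-0.9,-22,0,0,0,0],[6.5,-0.9,-22,0,0,0,0],[6.5,-0.9,-22,0,0,0,0],[6.5,-0.9,-22,0,0,0,0]]]'
python3 -c "
from h import *
rows((.449,.176,.25,-97.5),(.449,.176,.081,-97.5))"
```

```text
time: 0.6
eef_pos: [0.3034, -0.4265, 0.2505]
tcp_rot: [-0.001, 0.998, -0.063, 0.001]
force: [0.2, 0.5, -0.6]
finger_gap: 0.76
grip_force: 0.0
time: 1.1
eef_pos: [0.4321, -0.2462, 0.2502]
tcp_rot: [-0.001, 0.998, -0.062, 0.0]
force: [0.5, -0.5, -0.3]
finger_gap: 0.762
grip_force: 0.0
time: 1.6
eef_pos: [0.4492, -0.0267, 0.2504]
tcp_rot: [-0.001, 0.998, -0.063, 0.0]
force: [0.5, 0.0, 0.1]
finger_gap: 0.76
grip_force: 0.0
t 1.6 [ 0.4492 -0.0267  0.2504] y-angle -97.2 F [0.5 0.  0.1]
[ -2.54 -20.11   0.06] [-0.1 -0.   0.3]
[ 0.   0.  16.9] [0. 0. 0.]
```

```bash
python3 -m crank '[[[6.5,-2.5,-20.1,0,0,0,0],[6.5,-2.5,-20.1,0,0,0,0],[6.5,-2.5,-20.1,0,0,0,0],[6.5,-2.5,-20.1,0,0,0,0],[6.5,-2.5,-20.1,0,0,0,0]]]'
python3 -m crank '[[[6.5,0,0,4,0,0,0],[6.5,0,0,8,0,0,0],[6.5,0,0,10,0,0,0],[6.5,0,0,10,0,0,0],[6.5,0,0,10,0,0,0]]]'
python3 - <<'E'
from h import *
from station import env
rows((.449,.176,.081,-97.5))
for n in("side","top"):
    c=env.read_camera(n); pickle.dump(c,open(n+"1.pkl","wb"))
    i=c["image"][100:220,180:320] if n=="side" else c["image"][160:280,80:220]
    cv2.imwrite(f"pics/{n}1.png",cv2.resize(i,None,fx=3,fy=3,interpolation=2)[:,:,::-1])
a,b=cv2.imread("pics/side1.png"),cv2.imread("pics/top1.png"); cv2.imwrite("pics/c1.png",np.hstack([a,b])[:,:800])
E
```

```text
time: 2.1
eef_pos: [0.4494, 0.1779, 0.2505]
tcp_rot: [-0.002, 0.998, -0.061, -0.0]
force: [-0.6, -0.3, 0.6]
finger_gap: 0.761
grip_force: 0.0
time: 2.6
eef_pos: [0.4509, 0.1707, 0.1506]
tcp_rot: [0.0, 0.998, -0.065, -0.0]
force: [0.5, 0.1, 0.5]
finger_gap: 0.759
grip_force: 0.0
t 2.6 [0.4509 0.1707 0.1506] y-angle -97.5 F [0.5 0.1 0.5]
[-0.25 -0.5   6.96] [0. 0. 0.]
```

View pics/c1.png

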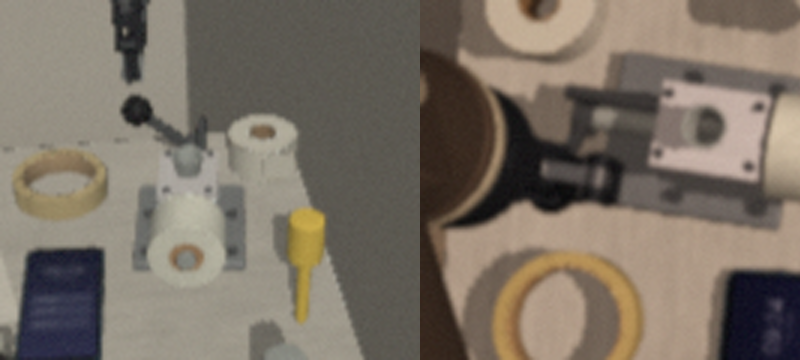

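The gripper is above the knob (side crop: fingers at (132,70), knob at (137,110)). I'll descend and grip it.

```bash
python3 -m crank '[[[6.5,-0.2,-0.5,2,0,0,0],[6.5,-0.2,-0.5,4,0,0,0],[6.5,-0.2,-0.5,6,0,0,0],[6.5,-0.2,-0.5,7,0,0,0],[6.5,-0.2,-0.5,7,0,0,0]]]'
python3 -m crank '[[[6.5,0,0,0,0,0,0],[2.5,0,0,0,0,0,0],[2.5,0,0,0,0,0,0],[2.5,0,0,0,0,0,0],[2.5,0,0,0,0,0,0]]]'
python3 -c "
from h import *
m=np.array([.491,.0797]);ys=np.array([.1305,.9914]);xs=np.array([.9914,-.1305])
rows((.449,.176,.081,-97.5))
for a in (50,40,30,20,10,0,-2):
    r=np.radians(a);print(a,(m+.09*ys-.07*np.sin(r)*xs).round(4),(.036+.07*np.cos(r)).round(4))"
```

```text
time: 3.2
eef_pos: [0.4494, 0.1759, 0.0802]
tcp_rot: [0.0, 0.998, -0.065, -0.0]
force: [-1.2, 0.3, 0.4]
finger_gap: 0.76
grip_force: 0.0
time: 3.7
eef_pos: [0.4498, 0.1771, 0.081]
tcp_rot: [-0.001, 0.998, -0.065, 0.001]
force: [-2.4, 3.0, 4.2]
finger_gap: 0.344
grip_force: 58.8
t 3.7 [0.4498 0.1771 0.081 ] y-angle -97.4 F [-2.4  3.   4.2]
[-0.06  0.12  0.  ] [-0.1 -0.1  0.1]
50 [0.4496 0.1759] 0.081
40 [0.4581 0.1748] 0.0896
30 [0.468  0.1735] 0.0966
20 [0.479  0.1721] 0.1018
10 [0.4907 0.1705] 0.1049
0 [0.5027 0.1689] 0.106
-2 [0.5052 0.1686] 0.106
```

```bash
python3 -m crank '[[[2.5,0.42,0,-0.45,0,0,0],[2.5,0.86,0,-0.86,0,0,0],[2.5,1.35,0,-1.23,0,0,0],[2.5,1.86,0,-1.56,0,0,0],[2.5,2.4,0,-1.84,0,0,0]]]'
python3 -m crank '[[[2.5,0.57,0,-0.24,0,0,0],[2.5,1.15,0,-0.43,0,0,0],[2.5,1.75,0,-0.55,0,0,0],[2.5,2.36,0,-0.63,0,0,0],[2.5,2.8,0,-0.66,0,0,0]]]'
```

```text
time: 4.2
eef_pos: [0.4733, 0.1738, 0.098]
tcp_rot: [-0.001, 0.998, -0.065, -0.0]
force: [3.1, 5.0, -12.7]
finger_gap: 0.338
grip_force: 60.1
time: 4.7
eef_pos: [0.5014, 0.1687, 0.1053]
tcp_rot: [0.0, 0.998, -0.066, -0.0]
force: [0.2, -0.4, 0.5]
finger_gap: 0.296
grip_force: 0.0
```

Grip was lost (force dropped to zero, gap closing). I'll open, rise and look.

```bash
python3 -m crank '[[[6,0,0,-1,0,0,0],[6.5,0,0,-5,0,0,0],[6.5,0,0,-7,0,0,0],[6.5,0,0,-7,0,0,0],[6.5,0,0,-7,0,0,0]]]'
python3 - <<'E'
from h import *
from station import env
rows()
for n in("side","top"):
    c=env.read_camera(n); pickle.dump(c,open(n+"2.pkl","wb"))
    i=c["image"][100:200,190:290] if n=="side" else c["image"][165:265,90:190]
    cv2.imwrite(f"pics/{n}2.png",cv2.resize(i,None,fx=4,fy=4,interpolation=2)[:,:,::-1])
a,b=cv2.imread("pics/side2.png"),cv2.imread("pics/top2.png"); cv2.imwrite("pics/c2.png",np.hstack([a,b]))
E
```

```text
time: 5.2
eef_pos: [0.501, 0.1692, 0.1759]
tcp_rot: [0.0, 0.998, -0.065, 0.001]
force: [-1.1, -0.1, -0.6]
finger_gap: 0.764
grip_force: 0.0
t 5.2 [0.501  0.1692 0.1759] y-angle -97.5 F [-1.1 -0.1 -0.6]
```

View pics/c2.png

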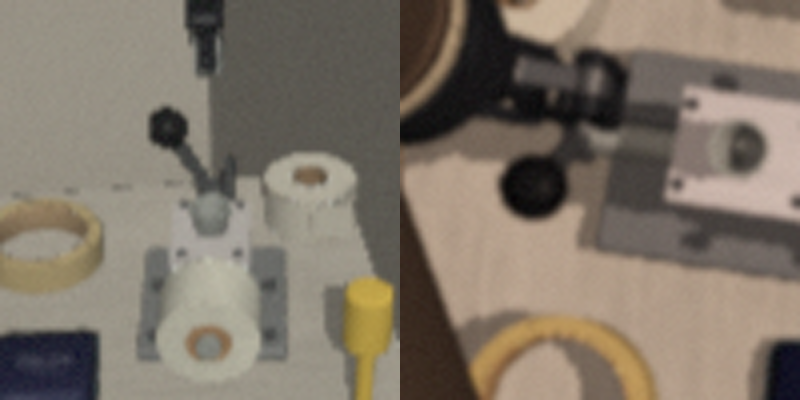

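Knob now at side crop (168,127), top crop (133,186): partly raised.

Run:
```python
from h import *
s,t=ld("side2.pkl"),ld("top2.pkl")
X,e=tri(s,(190+168/4-.4,100+127/4-.4),t,(90+133/4-.4,165+186/4-.4))
d=X-[.491,.0797,.055]; y=d@[.1305,.9914,0];x=d@[.9914,-.1305,0]
print(X,e,x,y,np.degrees(np.arctan2(-x,d[2])),np.hypot(x,d[2]))
```

```text
[0.46976307 0.17506187 0.1151501 ] 0.0021444570098476962 -0.03349901693978837 0.09177034307061922 29.114471739741916 0.06884924382889913
```

```bash
python3 -m crank '[[[6.5,-3.25,-0.1,0,0,0,0],[6.5,-3.25,-0.1,3,0,0,0],[6.5,-3.25,-0.1,6,0,0,0],[6.5,-3.25,-0.1,8.5,0,0,0],[6.5,-3.25,-0.1,8.5,0,0,0]]]'
python3 -m crank '[[[6.5,0,0,0,0,0,0],[2.5,0,0,0,0,0,0],[2.5,0,0,0,0,0,0],[2.5,0,0,0,0,0,0],[2.5,0,0,0,0,0,0]]]'
```

```text
time: 5.8
eef_pos: [0.466, 0.1733, 0.0867]
tcp_rot: [0.001, 0.998, -0.065, -0.004]
force: [-0.6, -0.7, -0.1]
finger_gap: 0.76
grip_force: 0.0
time: 6.3
eef_pos: [0.4693, 0.1744, 0.0915]
tcp_rot: [0.0, 0.998, -0.065, 0.001]
force: [-2.4, -1.1, 6.4]
finger_gap: 0.345
grip_force: 58.6
```

```bash
python3 -m crank '[[[2.5,0.25,0,-0.12,0,0,0],[2.5,0.5,0,-0.23,0,0,0],[2.5,0.75,0,-0.33,0,0,0],[2.5,1,0,-0.42,0,0,0],[2.5,1,0,-0.42,0,0,0]]]'
```

```text
time: 6.8
eef_pos: [0.4774, 0.1732, 0.095]
tcp_rot: [0.001, 0.998, -0.065, -0.001]
force: [-7.6, -1.9, 7.8]
finger_gap: 0.343
grip_force: 59.5
```

```bash
python3 -m crank '[[[2.5,0.3,0,-0.12,0,0,0],[2.5,0.6,0,-0.23,0,0,0],[2.5,0.9,0,-0.32,0,0,0],[2.5,1.2,0,-0.39,0,0,0],[2.5,1.2,0,-0.39,0,0,0]]]'
python3 -m crank '[[[2.5,0.3,0,-0.05,0,0,0],[2.5,0.6,0,-0.09,0,0,0],[2.5,0.9,0,-0.12,0,0,0],[2.5,1.2,0,-0.13,0,0,0],[2.5,1.2,0,-0.13,0,0,0]]]'
```

```text
time: 7.3
eef_pos: [0.4916, 0.1713, 0.0982]
tcp_rot: [0.0, 0.998, -0.065, 0.0]
force: [0.8, -0.4, -8.1]
finger_gap: 0.342
grip_force: 60.0
time: 7.8
eef_pos: [0.5043, 0.1705, 0.1006]
tcp_rot: [-0.001, 0.998, -0.066, 0.001]
force: [0.4, -0.3, -0.1]
finger_gap: 0.291
grip_force: 0.0
```

Slipped again close to upright. I'll retreat up and to -x, locate the knob by mask, then push it from the -x side with closed fingers.

```bash
python3 -m crank '[[[6,0,0,0,0,0,0],[6,0,0,-3,0,0,0],[6,0,0,-6,0,0,0],[2,-5,0,-6,0,0,0],[0,-8,0,-6,0,0,0]]]'
python3 - <<'E'
from h import *
from station import env
rows()
C={}
for n,(r0,r1,c0,c1) in(("side",(100,160,215,275)),("top",(170,235,100,150))):
    c=env.read_camera(n); pickle.dump(c,open(n+"3.pkl","wb"));C[n]=c
    g=c["image"][r0:r1,c0:c1].max(2); m=(g<38).astype(np.uint8)
    k,l,st,ce=cv2.connectedComponentsWithStats(cv2.morphologyEx(m,cv2.MORPH_OPEN,np.ones((5,5),np.uint8)))
    for i in range(1,k): print(n,st[i],ce[i]+[c0,r0])
    cv2.imwrite(f"pics/{n}3.png",cv2.resize(c["image"][100:200,190:290] if n=="side" else c["image"][165:265,90:190],None,fx=4,fy=4,interpolation=2)[:,:,::-1])
a,b=cv2.imread("pics/side3.png"),cv2.imread("pics/top3.png"); cv2.imwrite("pics/c3.png",np.hstack([a,b]))
E
```

```text
time: 8.3
eef_pos: [0.4216, 0.1813, 0.1606]
tcp_rot: [-0.0, 0.998, -0.065, 0.001]
force: [-0.5, 0.0, 0.3]
finger_gap: 0.373
grip_force: 0.0
t 8.3 [0.4216 0.1813 0.1606] y-angle -97.5 F [-0.5  0.   0.3]
top [ 17  28  15  14 183] [123.92896175 204.3715847 ]
top [  0  49  13  16 129] [104.48837209 228.58914729]
```

View pics/c3.png

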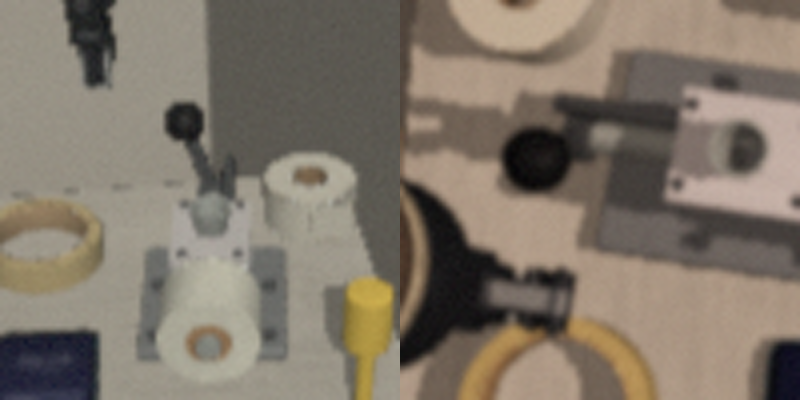

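Knob now at side crop (184,121), top (123.9,204.4): about 20° lean left.

Run:
```python
from h import *
s,t=ld("side3.pkl"),ld("top3.pkl")
X,e=tri(s,(235.6,129.85),t,(123.9,204.4))
d=X-[.491,.0797,.055]; y=d@[.1305,.9914,0];x=d@[.9914,-.1305,0]
print(X,e,x,y,np.degrees(np.arctan2(-x,d[2])),np.hypot(x,d[2]))
m=np.array([.491,.0797]);ys=np.array([.1305,.9914]);xs=np.array([.9914,-.1305])
a=m+.09*ys-.065*xs; print(a); rows((*a,.16,-97.5),(*a,.112,-97.5))
```

```text
[0.48178479 0.17202673 0.12107269] 0.0021670935545078274 -0.02118460057019093 0.09033013758045037 17.777184542129028 0.06938578712589802
[0.438304  0.1774085]
t 8.4 [0.4198 0.1812 0.1602] y-angle -97.3 F [1.3 0.2 0.6]
[1.88 0.14 0.02] [0.1 0.  0.2]
[0.  0.  4.8] [0. 0. 0.]
```

```bash
python3 -m crank '[[[0,1.9,0.15,0,0,0,0],[0,1.9,0.15,2.5,0,0,0],[0,1.9,0.15,4.8,0,0,0],[0,1.9,0.15,4.8,0,0,0],[0,1.9,0.15,4.8,0,0,0]]]'
python3 -m crank '[[[0,0.8,0,0,0,0,0],[0,1.6,0,0,0,0,0],[0,2.2,0,0,0,0,0],[0,2.7,0,0,0,0,0],[0,3.2,0,0,0,0,0]]]'
python3 -m crank '[[[0,0.15,0,0,0,0,0],[0,0.3,0,0,0,0,0],[0,0.4,0,0,0,0,0],[0,0.4,0,0,0,0,0]]]'
```

```text
time: 8.9
eef_pos: [0.4422, 0.1768, 0.112]
tcp_rot: [-0.0, 0.998, -0.065, -0.0]
force: [-0.2, -0.5, 0.5]
finger_gap: -0.0
grip_force: 0.0
time: 9.4
eef_pos: [0.4742, 0.1723, 0.1118]
tcp_rot: [-0.0, 0.998, -0.065, 0.0]
force: [-2.4, 0.5, 1.6]
finger_gap: 0.002
grip_force: 1.1
time: 9.8
eef_pos: [0.4759, 0.1721, 0.1114]
tcp_rot: [0.0, 0.998, -0.065, -0.001]
force: [-6.3, 1.1, 4.6]
finger_gap: -0.001
grip_force: 3.7
```

```bash
python3 -m crank '[[[0,0.2,0,0,0,0,0],[0,0.4,0,0,0,0,0],[0,0.4,0,0,0,0,0]]]'
python3 -m crank '[[[0,0.2,0,0,0,0,0],[0,0.4,0,0,0,0,0],[0,0.4,0,0,0,0,0]]]'
```

```text
time: 10.1
eef_pos: [0.4762, 0.1722, 0.1108]
tcp_rot: [0.001, 0.998, -0.064, -0.005]
force: [-19.8, 2.5, 11.0]
finger_gap: -0.002
grip_force: 9.6
time: 10.4
eef_pos: [0.4764, 0.1723, 0.1103]
tcp_rot: [0.002, 0.998, -0.063, -0.008]
force: [-29.7, 4.2, 16.8]
finger_gap: 0.0
grip_force: 15.7
```

Firm stop reached. Back off, measure the lever, and compute the path to the pin.

```bash
python3 -m crank '[[[0,-2,0,0,0,0,0],[0,-4,0,0,0,0,0],[0,-4,0,-5,0,0,0],[0,-4,0,-10,0,0,0],[0,-4,0,-10,0,0,0]]]'
python3 - <<'E'
from h import *
from station import env
c=env.read_camera("top"); g=c["image"][170:235,100:150].max(2)
k,l,st,ce=cv2.connectedComponentsWithStats(cv2.morphologyEx((g<38).astype(np.uint8),cv2.MORPH_OPEN,np.ones((5,5),np.uint8)))
for i in range(1,k):
    X=onz(c,ce[i]+[100,170],.125); d=X-[.491,.0797,.055]
    print(st[i],ce[i]+[100,170],X,d@[.9914,-.1305,0],d@[.1305,.9914,0])
rows((.45,.01,.22,-60),(.50,-.19,.22,-13),(.5275,-.2185,.20,-13),(.5275,-.2185,.095,-13))
E
```

```text
time: 10.9
eef_pos: [0.4492, 0.1779, 0.2178]
tcp_rot: [-0.002, 0.998, -0.065, 0.005]
force: [1.1, 0.1, 0.3]
finger_gap: 0.0
grip_force: 0.0
[ 18  17  17  14 193] [125.90673575 193.67875648] [0.50268109 0.16821816 0.125     ] 2.9013727148071737e-05 0.08928128157232619
t 10.95 [0.4481 0.1768 0.215 ] y-angle -97.5 F [-0.  -0.5 -0.8]
[ 2.37 16.51 -0.53] [ -0.   -0.4 -37.5]
[-5.67 19.82  0.  ] [  0.   0. -47.]
[-2.16  3.32  2.  ] [0. 0. 0.]
[ 0.   0.  10.5] [0. 0. 0.]
```

```bash
python3 -m crank '[[[6,2.4,16.5,-0.5,0,0,-38],[6,2.4,16.5,-0.5,0,0,-38],[6,2.4,16.5,-0.5,0,0,-38],[6,2.4,16.5,-0.5,0,0,-38],[6,2.4,16.5,-0.5,0,0,-38]]]'
python3 -m crank '[[[6,-5.7,19.8,0,0,0,-42],[6,-5.7,19.8,0,0,0,-42],[6,-5.7,19.8,0,0,0,-42],[6,-5.7,19.8,0,0,0,-42],[6,-5.7,19.8,0,0,0,-42]]]'
python3 - <<'E'
from h import *
rows((.5275,-.2185,.20,-13),(.5275,-.2185,.092,-13))
E
```

```text
time: 11.45
eef_pos: [0.4476, 0.004, 0.2155]
tcp_rot: [0.001, 0.966, 0.257, -0.001]
force: [0.1, 1.1, -0.1]
finger_gap: 0.705
grip_force: 0.0
time: 11.95
eef_pos: [0.4968, -0.1964, 0.2151]
tcp_rot: [0.0, 0.817, 0.576, -0.001]
force: [0.2, 0.6, -0.5]
finger_gap: 0.7
grip_force: 0.0
t 11.95 [ 0.4968 -0.1964  0.2151] y-angle -19.6 F [ 0.2  0.6 -0.5]
[-1.05  3.64  1.51] [-0.1  0.1 -6.6]
[ 0.   0.  10.8] [0. 0. 0.]
```

```bash
python3 -m crank '[[[6,-1.05,3.65,1.5,0,0,-6.6],[6,-1.05,3.65,1.5,0,0,-6.6],[6,-1.05,3.65,1.5,0,0,-6.6],[6,-1.05,3.65,1.5,0,0,-6.6]]]'
python3 -c "
from h import *
rows((.5275,-.2185,.092,-13))"
```

```text
time: 12.35
eef_pos: [0.5275, -0.2121, 0.2012]
tcp_rot: [-0.001, 0.783, 0.622, -0.0]
force: [0.0, 1.2, -0.3]
finger_gap: 0.699
grip_force: 0.0
t 12.35 [ 0.5275 -0.2121  0.2012] y-angle -13.1 F [ 0.   1.2 -0.3]
[-0.63  0.15 10.92] [-0.1 -0.  -0.1]
```

```bash
python3 -m crank '[[[6,0,0,3,0,0,0],[6,0,0,5,0,0,0],[6,0,0,5,0,0,0],[6,0,0,5,0,0,0]]]' >/dev/null
python3 -c "
from h import *
rows((.5275,-.2185,.092,-13))"
```

```text
t 12.75 [ 0.5282 -0.2123  0.1526] y-angle -13.0 F [ 0.2 -0.   0.2]
[-0.62  0.07  6.06] [ 0.  0. -0.]
```

```bash
python3 -m crank '[[[6,-0.6,0.07,0,0,0,0],[6,-0.6,0.07,2,0,0,0],[6,-0.6,0.07,4,0,0,0],[6,-0.6,0.07,6,0,0,0],[6,-0.6,0.07,6,0,0,0]]]'
python3 -m crank '[[[6,0,0,0,0,0,0],[2.5,0,0,0,0,0,0],[2.5,0,0,0,0,0,0],[2.5,0,0,0,0,0,0],[2.5,0,0,0,0,0,0]]]'
```

```text
time: 13.25
eef_pos: [0.5264, -0.2192, 0.0906]
tcp_rot: [-0.001, 0.783, 0.622, -0.001]
force: [0.1, -0.4, -0.1]
finger_gap: 0.701
grip_force: 0.0
time: 13.75
eef_pos: [0.5281, -0.2193, 0.0932]
tcp_rot: [0.001, 0.783, 0.622, 0.0]
force: [-1.9, 1.0, 5.2]
finger_gap: 0.359
grip_force: 58.7
```

```bash
python3 -m crank '[[[2.5,0,0,-1,0,0,0],[2.5,0,0,-2.5,0,0,0],[2.5,0,0,-4.5,0,0,0],[2.5,0,0,-7,0,0,0],[2.5,0,0,-10,0,0,0]]]'
python3 -m crank '[[[2.5,0,0,-3,0,0,0],[2.5,0,0,-6,0,0,0],[2.5,0,0,-6,0,0,0],[2.5,0,0,-6,0,0,0]]]'
python3 - <<'E'
from h import *
from station import env
rows((.50,-.02,.253,-7.5),(.491,.0797,.253,-7.5))
C={n:env.read_camera(n) for n in("side","top")}
for n in C: pickle.dump(C[n],open(n+"4.pkl","wb"))
s=C["side"]; print(proj(s,(.528,-.219,.166)),proj(s,(.528,-.219,.266)))
cv2.imwrite("pics/s4.png",cv2.resize(s["image"][130:330,200:360],None,fx=3,fy=3,interpolation=2)[:,:,::-1])
E
```

```text
time: 14.25
eef_pos: [0.527, -0.2187, 0.1932]
tcp_rot: [-0.0, 0.783, 0.622, -0.0]
force: [0.5, -0.8, -1.1]
finger_gap: 0.36
grip_force: 59.6
time: 14.65
eef_pos: [0.5276, -0.219, 0.2531]
tcp_rot: [0.001, 0.783, 0.622, 0.0]
force: [-1.0, -0.3, -2.3]
finger_gap: 0.36
grip_force: 59.6
t 14.65 [ 0.5276 -0.219   0.2531] y-angle -13.1 F [-1.  -0.3 -2.3]
[18.76 -7.18 -0.02] [ 0.1  0.  -5.6]
[ 9.77 -2.19  0.  ] [0. 0. 0.]
[275.94492941 205.42895697] [277.82598984 166.90236123]
```

View pics/s4.png

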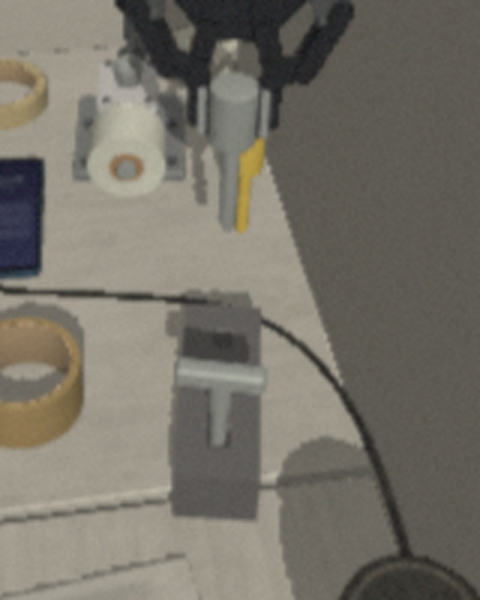

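The pin is held upright, tip at image (276,206.7) as predicted. Carry to the funnel.

```bash
python3 -m crank '[[[2.5,4.5,-1.8,0,0,0,-1.5],[2.5,9,-3.5,0,0,0,-3],[2.5,13.5,-5.3,0,0,0,-5],[2.5,18.8,-7.2,0,0,0,-5.6],[2.5,18.8,-7.2,0,0,0,-5.6]]]'
python3 -m crank '[[[2.5,4,-1,0,0,0,0],[2.5,8,-2,0,0,0,0],[2.5,9.8,-2.2,0,0,0,0],[2.5,9.8,-2.2,0,0,0,0],[2.5,9.8,-2.2,0,0,0,0]]]'
python3 -m crank '[[[2.5,0,0,1,0,0,0],[2.5,0,0,3,0,0,0],[2.5,0,0,4.5,0,0,0],[2.5,0,0,4.5,0,0,0]]]'
python3 - <<'E'
from h import *
from station import env
rows((.491,.0797,.2,-7.5),(.491,.0797,.116,-7.5))
s=env.read_camera("side"); p=env.observe()["eef_pos"]
print(proj(s,p-[0,0,.087]),proj(s,(.491,.0797,.107)))
cv2.imwrite("pics/s5.png",cv2.resize(s["image"][90:190,195:295],None,fx=5,fy=5,interpolation=2)[:,:,::-1])
E
```

```text
time: 15.25
eef_pos: [0.4981, -0.0125, 0.2513]
tcp_rot: [-0.001, 0.749, 0.663, 0.0]
force: [-0.4, -0.5, -1.4]
finger_gap: 0.363
grip_force: 59.9
time: 15.75
eef_pos: [0.4903, 0.0799, 0.2509]
tcp_rot: [-0.0, 0.751, 0.66, -0.001]
force: [0.8, -1.0, -1.8]
finger_gap: 0.359
grip_force: 59.9
time: 16.15
eef_pos: [0.4892, 0.0785, 0.204]
tcp_rot: [-0.001, 0.752, 0.659, -0.002]
force: [-0.7, -0.6, -2.2]
finger_gap: 0.359
grip_force: 59.9
t 16.15 [0.4892 0.0785 0.204 ] y-angle -7.6 F [-0.7 -0.6 -2.2]
[0.14 0.16 0.4 ] [-0.3  0.1 -0.1]
[0.  0.  8.4] [0. 0. 0.]
[242.24662661 147.45509962] [242.68649551 150.6731449 ]
```

View pics/s5.png

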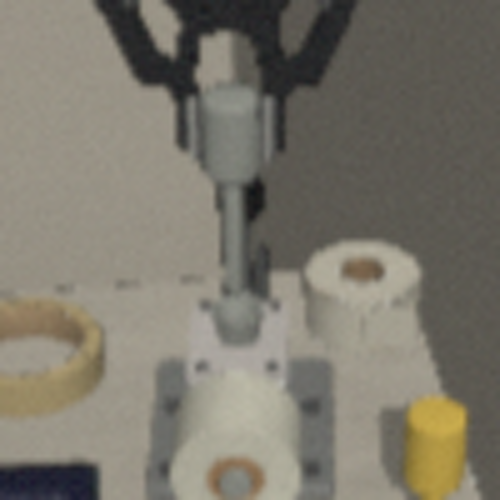

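The pin's tip hangs over the funnel (crop (237,300)), with the lever upright behind it. Correct by 1.5 mm and descend.

```bash
python3 -m crank '[[[2.5,0.13,0.15,0.6,0,0,0],[2.5,0.13,0.15,1.2,0,0,0],[2.5,0.13,0.15,1.8,0,0,0],[2.5,0.13,0.15,2.4,0,0,0],[2.5,0.13,0.15,2.4,0,0,0]]]'
```

```text
time: 16.7
eef_pos: [0.4918, 0.0814, 0.1818]
tcp_rot: [-0.0, 0.752, 0.66, -0.001]
force: [-0.0, -0.1, -1.3]
finger_gap: 0.358
grip_force: 59.9
```

```bash
python3 -m crank '[[[2.5,0,0,0.5,0,0,0],[2.5,0,0,1,0,0,0],[2.5,0,0,1.5,0,0,0],[2.5,0,0,2,0,0,0],[2.5,0,0,2,0,0,0]]]'
```

```text
time: 17.2
eef_pos: [0.4919, 0.0813, 0.1618]
tcp_rot: [-0.0, 0.752, 0.66, -0.001]
force: [-0.8, -0.9, -2.9]
finger_gap: 0.362
grip_force: 60.0
```

```bash
python3 -m crank '[[[2.5,-0.1,-0.1,0.5,0,0,0],[2.5,-0.1,-0.1,1,0,0,0],[2.5,-0.1,-0.1,1.5,0,0,0],[2.5,-0.1,-0.1,2,0,0,0],[2.5,-0.1,-0.1,2,0,0,0]]]'
```

```text
time: 17.7
eef_pos: [0.4908, 0.0807, 0.1419]
tcp_rot: [-0.0, 0.752, 0.66, -0.0]
force: [-0.2, 0.2, -1.7]
finger_gap: 0.361
grip_force: 60.0
```

```bash
python3 -m crank '[[[2.5,0,0,0.5,0,0,0],[2.5,0,0,1,0,0,0],[2.5,0,0,1.5,0,0,0],[2.5,0,0,2,0,0,0],[2.5,0,0,2.2,0,0,0]]]'
```

```text
time: 18.2
eef_pos: [0.4909, 0.0806, 0.12]
tcp_rot: [-0.0, 0.752, 0.66, -0.0]
force: [0.1, -0.9, -2.5]
finger_gap: 0.357
grip_force: 60.0
```

```bash
python3 -m crank '[[[2.5,0,0,0.2,0,0,0],[2.5,0,0,0.4,0,0,0],[2.5,0,0,0.4,0,0,0]]]'
python3 -m crank '[[[4,0,0,0,0,0,0],[5.5,0,0,0,0,0,0],[5.5,0,0,0,0,0,0],[5.5,0,0,-2,0,0,0]]]'
python3 -m crank '[[[5.5,0,0,-4,0,0,0],[5.5,0,0,-8,0,0,0],[5.5,0,0,-12,0,0,0],[5.5,-8,0,-14,0,0,0],[5.5,-12,0,-14,0,0,0]]]'
python3 -m crank '[[[5.5,-5,4,0,0,0,0],[5.5,-10,8,0,0,0,0],[5.5,-14,8,0,0,0,0],[5.5,-14,8,0,0,0,0]]]'
python3 - <<'E'
from h import *
from station import env
C={n:env.read_camera(n) for n in("side","top")}
for n in C:
    c=C[n]; cv2.imwrite(f"pics/{n}6.png",c["image"][:,:,::-1])
    d=cv2.absdiff(c["image"],ld(n+"0.pkl")["image"]).max(2)
    for z in(.107,.129,.151): print(n,z,proj(c,(.491,.0797,z)).round(1))
# side: vertical & horizontal extent of change (new head) around the funnel
d=cv2.absdiff(C["side"]["image"],ld("side0.pkl")["image"]).max(2)[125:165,225:260]
for r in d[::2]: print("".join("#" if v>25 else "." for v in r))
t=C["top"]["image"]; print(t[188:216:2,160:192:3].mean(2).astype(int))
E
```

```text
time: 18.5
eef_pos: [0.4913, 0.0808, 0.1166]
tcp_rot: [-0.0, 0.752, 0.66, 0.0]
force: [0.8, -0.5, -1.3]
finger_gap: 0.358
grip_force: 60.2
time: 18.9
eef_pos: [0.4898, 0.0803, 0.1352]
tcp_rot: [-0.001, 0.752, 0.66, -0.002]
force: [-0.1, -0.9, 0.2]
finger_gap: 0.646
grip_force: 0.0
time: 19.4
eef_pos: [0.4794, -0.0162, 0.2767]
tcp_rot: [0.002, 0.75, 0.661, 0.002]
force: [1.5, -1.3, -0.3]
finger_gap: 0.641
grip_force: 0.0
time: 19.8
eef_pos: [0.5395, -0.1725, 0.2736]
tcp_rot: [0.0, 0.754, 0.657, -0.001]
force: [-0.4, -0.6, -0.2]
finger_gap: 0.645
grip_force: 0.0
side 0.107 [242.7 150.7]
side 0.129 [242.5 144.1]
side 0.151 [242.2 137.3]
top 0.107 [174.6 201.7]
top 0.129 [172.5 200.2]
top 0.151 [170.4 198.6]
..............########.############
.............######################
.............##########.###########
##...........##########...#########
#####.........########...........##
######..........#.................#
######............##..............#
#########.........####............#
############.#....####..........###
......#######.....####.........####
.........#######.#####..#.
[... 292 characters left out ...]
.....
...................................
[[151 198 210 182 167 171 155 145 139 135 133]
 [131 119 190 150 164 206 214 205 192 183 164]
 [115 107 134 127 140 166 212 219 219 218 215]
 [125 152 167 174 180 181 179 218 220 219 209]
 [135 167 175 179 185 188 156 206 218 219 185]
 [143 169 175 180 183 187 160 180 219 220 216]
 [147 167 175 178 182 188 155 165 218 220 220]
 [148 156 174 180 183 182 142 161 220 219 219]
 [152 148 165 179 179 153 133 182 221 220 221]
 [152 149 132 133 129 115 134 208 221 220 223]
 [171 162 157 138 114 126 183 216 220 220 222]
 [148 212 212 215 208 201 217 218 218 219 219]
 [179 219 220 222 221 222 223 221 221 220 217]
 [205 211 216 219 219 220 221 222 224 197 159]]
```

Run:
```python
from h import *
s=cv2.imread("pics/side6.png"); t=cv2.imread("pics/top6.png")
print([(r,int(s[r,240:245].mean())) for r in range(124,162)])
for r in (136,140,144,148): print(r,s[r,232:254].mean(1).astype(int))
g=t[185:215,155:190]; m=((g.max(2)-g.min(2)<16)&(g.mean(2)>165)&(g.mean(2)<192)).astype(np.uint8)
k,l,st,ce=cv2.connectedComponentsWithStats(m); i=1+st[1:,4].argmax(); print(st[i],ce[i]+[155,185])
c=ld("top0.pkl"); print(onz(c,ce[i]+[155,185],.151))
sc=ld("side0.pkl")
for z in(.107,.151,.159): print(z,[proj(sc,(.491,.0797+dy,z))[1].round(1) for dy in(-.016,0,.016)])
```

```text
[(124, 86), (125, 47), (126, 36), (127, 36), (128, 41), (129, 40), (130, 37), (131, 29), (132, 27), (133, 37), (134, 67), (135, 111), (136, 131), (137, 135), (138, 137), (139, 139), (140, 142), (141, 135), (142, 126), (143, 125), (144, 126), (145, 124), (146, 125), (147, 125), (148, 125), (149, 123), (150, 124), (151, 125), (152, 123), (153, 116), (154, 115), (155, 115), (156, 112), (157, 111), (158, 118), (159, 148), (160, 164), (161, 168)]
136 [143 142 142 143 140 124 132 123 130 131 135 131 130  99  89  88  89  85
  89  87  89  90]
140 [143 143 141 142 140 122 122 133 138 142 142 146 142 137 103  79  63  80
  85  88  87  87]
144 [141 140 142 140 139 111 108 115 122 125 127 127 129 123 116  89  70  93
 119 125 129 127]
148 [152 152 152 151 147 112 111 115 121 123 127 128 126 119 115 106  87  99
 104 104 107 104]Traceback (most recent call last):
  File "<stdin>", line 6, in <module>
ValueError: attempt to get argmax of an empty sequence
```

Top face rows 134.5–141 (centre 137.7, predicted 137.3 when home), so the pin is fully seated.

```bash
python3 -c "
from station import env
print(env.hand_in())"
```

```text
the job is handed in; nothing more can be done
None
```

The lever is up against its stop, the round-headed pin sits fully home in the funnel (checked in the side view) and is released, the T-handled pin was left in its rack, and the job is handed in; the hand-in gave no verdict.

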